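# Change the battery pack of the bench scale

## Task

The bench scale's battery is flat: press the pack in its bay down until it bottoms and let it pop up, then take it out and stand it fully down in the charger's empty well. Then load the full-size charged pack from the charger into the bay and press it home, so that the catch holds it down when you let go. Feel for the end of the travel and never let a pack press on the bay's contacts with more than 18 N; do not knock or jam anything hard against the scale, and leave the small pack and the two cups as they are.

Things in the scene. Friction and masses are not known exactly. Their poses are not given: they have to be found in the camera images.
- scale: White bench scale, 220 (x) x 320 (y) x 100 mm, fixed. Origin: centre of its underside; z up, display towards its -x. Steel pan (176 x 184 mm, top at 113 mm) with a paper cup on its +y half. The battery bay opens upward in the deck of its -y half, in a grey collar 5 mm high (top at 105 mm, outer size 49 x 65 mm).
- bay_mouth (a point): Centre of the bay's mouth, level with the collar's top; axes as the scale's. Slot 26.5 (x) x 42.5 mm (y), 1.25 mm play each side of a pack; the collar's upper 5 mm widen by 5 mm per side (45 degree lead-in). A sprung cradle in the slot carries the pack: its top stands 32 mm above the collar with the cradle up (it then lifts out freely), 12 mm held by the catch, 3 mm or more at the stop.
- cradle (a joint): Depth of the sprung cradle, m: 0 up, 0.020 held. Spring 4 N at 0, 7 N at 0.020. Push-push catch: pressed to its hard stop and let go, a free cradle stays at 0.020 and a held one comes up to 0. The stop is 3.1 to 8.6 mm below the held position, differing from scale to scale; the catch changes over only in the last 1 mm before it. There the force rises steeply above the spring's 8 N.
- contact_plate: Grey plate with two brass contacts on top of the cradle, 24.5 x 40.5 mm, at the bottom of the bay: a pack stands on it. Origin: centre of its top, 46 mm below the collar's top with the cradle up, 66 mm held. The limit of 18 N is the force of the pack on this plate, its weight (up to 2 N) included.
- spent_pack: The flat battery pack, black plastic, 24 (x) x 40 (y) x 78 mm (z), 0.13 to 0.2 kg, at the start held in the bay with its axes along the scale's. Origin: centre of its underside. Straight sides from 4 to 67 mm; the top 11 mm is a bevelled cap that narrows to 8 x 36 mm, too slanted to grip; the lowest 4 mm is 21 x 37 mm. Works either way round.
- spent_pack_top (a point): Centre of the flat pack's top, 78 mm above its origin.
- charged_pack: The charged pack, exactly like the flat one, standing upright in one of the charger's wells (well 1 or well 2), axes along the charger's. Origin: centre of its underside.
- charged_pack_top (a point): Centre of the charged pack's top, 78 mm above its origin.
- small_pack: A shorter pack of another instrument, 24 x 40 x 52 mm, in the other of wells 1 and 2; leave it. Origin: centre of its underside.
- charger: Grey charger block, 76 (x) x 214 (y) x 45 mm, fixed to the bench, with a 82 x 220 x 10 mm black foot and a row of three wells along its y, 66 mm apart. Origin: centre of its underside; z up.
- well_1 (a point): Centre of the floor of the well at the charger's +y end, 15 mm above the bench, axes as the charger's. Each well is 30 (x) x 46 (y) mm and 30 mm deep, square-edged, so a pack has 3 mm play each side and stands 48 mm above the charger.
- well_2 (a point): Centre of the floor of the middle well.
- well_3 (a point): Centre of the floor of the well at the charger's -y end: the empty one.
- mixing_cup: Paper cup, 76 mm across the rim, 85 mm tall, standing on the scale's pan. Origin: centre of its underside.
- porcelain_cup: White porcelain cup, 58 mm across, 45 mm tall, beside the charger on its -x side. Origin: centre of its underside.
There are look-alikes about, which are no part of the job. Leave any pink or turquoise look-alike of the charged_pack alone.

How it is judged:
On the way, in this order (a step that is already met when the one before it is completed fails the run):
1. the flat pack has been pressed and has popped up in the bay: cradle up, the pack still standing on it (value of joint cradle below 0.003 m and horizontal distance between spent_pack and bay_mouth below 0.004 m and z of spent_pack_top in the frame of bay_mouth below 0.037 m), for 0.2 s.
2. the flat pack stands fully down in a well of the charger (((horizontal distance between spent_pack and well_1 below 0.006 m and z of spent_pack in the frame of well_1 below 0.004 m and angle between spent_pack's own z axis and vertical below 0.1 rad) or (horizontal distance between spent_pack and well_2 below 0.006 m and z of spent_pack in the frame of well_2 below 0.004 m and angle between spent_pack's own z axis and vertical below 0.1 rad) or (horizontal distance between spent_pack and well_3 below 0.006 m and z of spent_pack in the frame of well_3 below 0.004 m and angle between spent_pack's own z axis and vertical below 0.1 rad))), for 0.2 s.
3. the charged pack is in the bay and pressed down against the spring (value of joint cradle above 0.012 m and horizontal distance between charged_pack and bay_mouth below 0.004 m and contact force between charged_pack and contact_plate above 4 N), for 0.05 s.
At the end, for the whole second after the job is handed in: Charged pack upright (0.08 rad) in the bay, within 4 mm of its centre, top 8 to 15 mm above the collar, cradle held by the catch at 18 to 21.5 mm; flat pack in a charger well, within 6 mm of its centre, underside within 4 mm of its floor, tilted under 0.1 rad; both at rest and let go (value of joint cradle between 0.018 and 0.0215 m and horizontal distance between charged_pack and bay_mouth below 0.004 m and z of charged_pack_top in the frame of bay_mouth between 0.008 and 0.015 m and angle between charged_pack's own z axis and vertical below 0.08 rad and linear speed of each of charged_pack, spent_pack below 0.01 m/s and ((horizontal distance between spent_pack and well_1 below 0.006 m and z of spent_pack in the frame of well_1 below 0.004 m and angle between spent_pack's own z axis and vertical below 0.1 rad) or (horizontal distance between spent_pack and well_2 below 0.006 m and z of spent_pack in the frame of well_2 below 0.004 m and angle between spent_pack's own z axis and vertical below 0.1 rad) or (horizontal distance between spent_pack and well_3 below 0.006 m and z of spent_pack in the frame of well_3 below 0.004 m and angle between spent_pack's own z axis and vertical below 0.1 rad))); the robot touches nothing.
It fails at once if a pack is pressed on the bay's contact plate with more than 18 N (contact force between any of spent_pack, charged_pack and contact_plate above 18 N).
It fails at once if a pack is jammed or knocked against the scale with more than 80 N in all (contact force between any of spent_pack, charged_pack and scale above 80 N).
It fails at once if the robot pushes on the scale itself with more than 30 N (contact force between any of the fingers, the arm and scale above 30 N).
It fails at once if the small pack is moved by more than 20 mm (distance of small_pack from where it was at the start of the episode above 0.02 m).
It fails at once if a cup is moved by more than 40 mm or tipped over (distance of any of mixing_cup, porcelain_cup from where it was at the start of the episode above 0.04 m or angle between any of mixing_cup, porcelain_cup's own z axis and vertical above 0.4 rad).
It also fails if it takes over 72 s, if anything falls off the work surface, if the arm or the gripper's body presses on something with over 40 N, if the wrist force passes 120 N, or if a joint passes its speed limit or range.

## Robot

A 6-joint arm with a two-finger parallel gripper is mounted at the origin on the work surface. World frame = base frame: x ahead of the robot, y to its left, z up, the work surface at z = 0. Lengths are in m, angles in rad, forces in N, time in s.
With the tool pointing down it reaches from about 0.325 to 0.775 m from the base axis. Payload 9.3 kg.
Tool frame: the origin (TCP) lies on the centre line of the jaws, within the pads' length; the fingertips stand 22 mm ahead of it and the grasp point (between the pads) lies 3 mm ahead of it; z points along the fingers, y is the direction in which the jaws open and shut (so a half turn about z gives the same grasp; the last joint's range is limited). The gripper opens to 85 mm and grips with 20 to 120 N. Pads are 22 mm wide; open, the fingers measure 114 mm over their backs; the gripper's body (76 mm by 85 mm) begins 54 mm behind the grasp point. The pads swing forward as they close: fully open they stand 13 mm farther back than shut.
Start: joints at [0.997, 0.259, 0.021, 1.334, 0, 1.418], TCP at [0.225, 0.502, 0.253] pointing down, gripper open.
Joint ranges: [-3.04, 3.04], [-0.91, 1.82], [-1.04, 1.36], [-1.92, 1.95], [-1.52, 1.45], [-3.14, 3.14]. Speed limits (rad/s): [2.22, 2.22, 2.79, 3.14, 3.14, 3.14].

## Interface

Orientations are given as [roll, pitch, yaw] about the fixed x, y, z axes, in that order (R = Rz(yaw) Ry(pitch) Rx(roll)).
In Python, from cell import bot gives the robot as it stands.
- The arm moves only by the tool play_rows, never from a script. Its argument "commands" is text: rows parted by semicolons, each of 5 numbers parted by spaces: the opening, from 0 (shut) to 1 (fully open), then the shift along the tool's x, y, z normalised to -1 to 1, where 1 is 150 mm, then the turn about the tool's z normalised to -1 to 1, where 1 is 90 degrees. In form: jaw x y z turn; .... A call has 1 to 12 rows; each row shifts and turns the commanded pose from where the row before left it, along the tool's axes as they then stand; what a row does not reach is not made up. A row lasts 1/12 s, in which the tool goes at most 41.7 mm and 7.16 degrees, less where a joint would pass 70% of its speed; a pose out of reach is approached as far as the arm can. A call with a number of a shift or a turn outside -1 to 1 is refused whole. A call with a gripper value outside its range is refused whole. The fingers move at their own pace and stop on an object; "grip_force" is the grip in N (left out, the last holds). Time passes only in rows, so rows that do not move let the fingers close. It gives the time, the measured TCP pose, the force and the opening at its end, in the units of the state.
- bot.state(): the state, without advancing time (a new reading comes with each control period).
- bot.snapshot(name): name is "side" or "top" or "wrist"; returns the picture (480x640x3 uint8, red, green, blue); there is no depth.
- bot.camera_model(name): a dict with "K" (3x3 intrinsics, pixels), "rvec" (rotation vector, rad) and "tvec" (3), from world to camera coordinates, as OpenCV has them. Camera axes: x right, y down, z forward; pixel columns grow to the right and rows downward; lengths in m; the calibration is good to about 2 mm. The wrist camera is an equidistant fisheye: a pixel r from the principal point sees the ray r / f radians off the axis. A picture is of the moment at which its call begins: read the wrist's pose just before it. camera_model takes no time and is no camera call; for the wrist camera it gives the pose at the moment of the call.
- bot.hand_in(): hands the job in, once; it reports no verdict.
The state is a dict: "clock": time; "joints": joint angles; "dq": joint speeds; "joint_efforts": joint torques, N m; "position": TCP position; "orientation": TCP orientation; "contact_force": force on the tool from outside, world axes, zero at the start; "ft_torque": the same for the moment, N m; "gripper_width": finger opening in m.
Only numpy, scipy, OpenCV 4.12 (cv2) and the standard library are available. Lean on these libraries where they do the work, as an engineer would, in place of code of your own. Each camera call takes 0.05 s, during which the arm holds its last target.

## Working session

There is one attempt and no reset: what is moved stays moved. The work goes in short steps, Python scripts to look and compute and a tool call to move; the robot and the scene stay as the last step left them, time stands still between calls to the robot, and variables do not carry over. Pictures are saved under pics/ and viewed, and the job is handed in when it is done.

Besides the shell and the picture viewer there is one more tool, called after "Emit:" as a command line: name --argument value ..., lists and objects as JSON in quotes. play_rows: Moves the arm, as the interface text tells. Its arguments: {"type":"object","properties":{"commands":{"type":"string"},"grip_force":{"type":"number"}},"required":["commands"]}

```bash
ls; mkdir -p pics; python3 - <<'E'
from cell import bot
import cv2
print(bot.state())
for n in ["side","top","wrist"]:
    m=bot.camera_model(n); print(n,m)
    cv2.imwrite(f"pics/{n}0.png",bot.snapshot(n)[:,:,::-1])
E
```

```text
pics
{'clock': 0.0, 'joints': array([9.97372460e-01, 2.59194373e-01, 2.07514532e-02, 1.33370210e+00,
       1.93750279e-05, 1.41821105e+00]), 'dq': array([-6.84411723e-05, -4.01696787e-04, -1.11099517e-04, -1.61137844e-04,
       -6.93368268e-04, -1.96924757e-03]), 'joint_efforts': array([ 1.41813212e-03, -5.55645776e+01,  3.44527709e+01,  1.38305689e-02,
       -2.63104557e-04, -2.26521615e-05]), 'position': array([0.22454104, 0.50179704, 0.25266091]), 'orientation': array([-3.14026258e+00, -2.24142968e-04,  2.72075390e+00]), 'contact_force': array([ 0.00874824, -0.04523075, -0.05015575]), 'ft_torque': array([-0.02694355,  0.00068761, -0.04527199]), 'gripper_width': 0.08541861461583024}
side {'K': array([[553.3696755 ,   0.        , 324.00518248],
       [  0.        , 553.3696755 , 240.05135724],
       [  0.        ,   0.        ,   1.        ]]), 'rvec': array([ 2.41314305, -0.55460375,  0.17150211]), 'tvec': array([-0.48137723,  0.17597221,  0.9162936 ])}
top {'K': array([[595.26584006,   0.        , 324.5037814 ],
       [  0.        , 595.26584006, 240.14211663],
       [  0.        ,   0.        ,   1.        ]]), 'rvec': array([ 2.11233161, -2.14805668,  0.12105451]), 'tvec': array([-0.04367858,  0.5185762 ,  1.00408748])}
wrist {'K': array([[371.64829954,   0.        , 318.23042453],
       [  0.        , 371.64829954, 241.47546185],
       [  0.        ,   0.        ,   1.        ]]), 'rvec': array([-2.4302135 , -1.57335466, -0.2230589 ]), 'tvec': array([-0.54813758, -0.03645301,  0.38006814])}
```

View pics/side0.png

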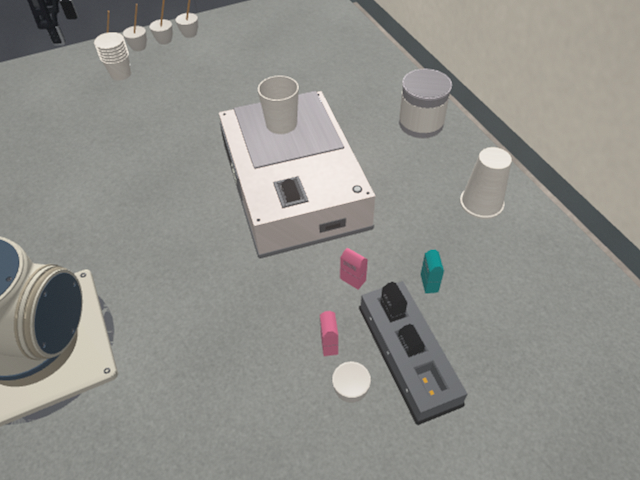

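View pics/top0.png

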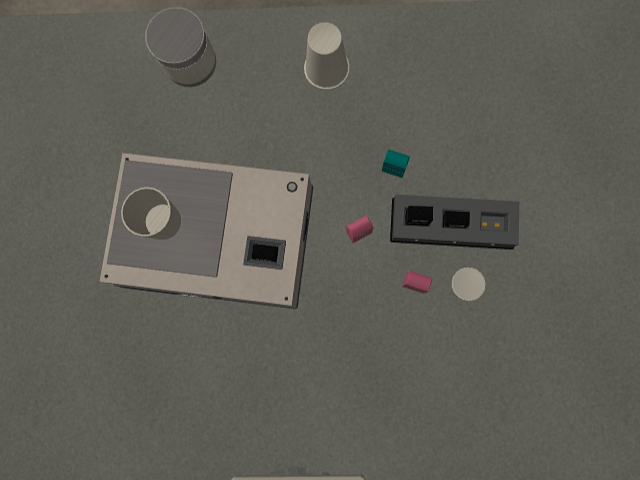

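View pics/wrist0.png

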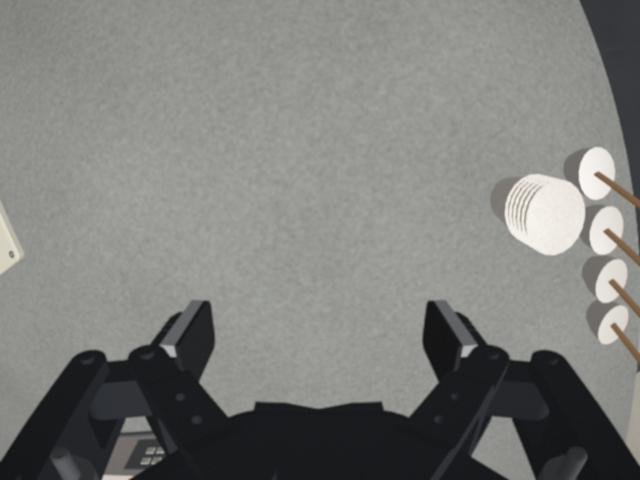

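```bash
cat > h.py <<'E'
import numpy as np, cv2
from cell import bot
def cam(n):
    m=bot.camera_model(n); R=cv2.Rodrigues(m["rvec"])[0]; return m["K"],R,np.array(m["tvec"])
def ray(n,uv,c=None):
    K,R,t=c or cam(n); uv=np.atleast_2d(np.array(uv,float))
    x=(uv-K[:2,2])/np.array([K[0,0],K[1,1]])
    if n=="wrist":
        r=np.linalg.norm(x,axis=1); d=np.c_[x*(np.sin(r)/np.maximum(r,1e-9))[:,None],np.cos(r)]
    else: d=np.c_[x,np.ones(len(x))]
    return -R.T@t, d@R
def plane(n,uv,z,c=None):
    o,d=ray(n,uv,c); return o+d*((z-o[2])/d[:,2])[:,None]
def proj(n,P,c=None):
    K,R,t=c or cam(n); p=np.atleast_2d(P)@R.T+t
    if n=="wrist":
        rr=np.linalg.norm(p[:,:2],axis=1); th=np.arctan2(rr,p[:,2]); q=p[:,:2]*(th/np.maximum(rr,1e-9))[:,None]
    else: q=p[:,:2]/p[:,2:]
    return q*np.array([K[0,0],K[1,1]])+K[:2,2]
E
python3 - <<'E'
import cv2
a=cv2.imread('pics/side0.png'); t=cv2.imread('pics/top0.png')
c1=cv2.resize(a[265:425,325:480],None,fx=3.6,fy=3.6,interpolation=cv2.INTER_CUBIC)
cv2.imwrite('pics/c1.png',c1)
cv2.imwrite('pics/c2.png',cv2.resize(t[185:260,380:530],None,fx=5.3,fy=5.3,interpolation=cv2.INTER_CUBIC))
cv2.imwrite('pics/c3.png',cv2.resize(t[145:315,95:320],None,fx=3.5,fy=3.5,interpolation=cv2.INTER_CUBIC))
cv2.imwrite('pics/c4.png',cv2.resize(a[165:220,260:330],None,fx=8,fy=8,interpolation=cv2.INTER_CUBIC))
E
```

```text
(no output)
```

View pics/c1.png

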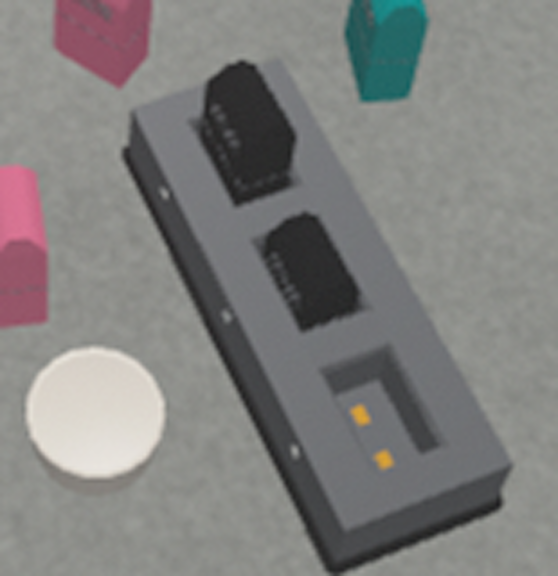

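View pics/c2.png

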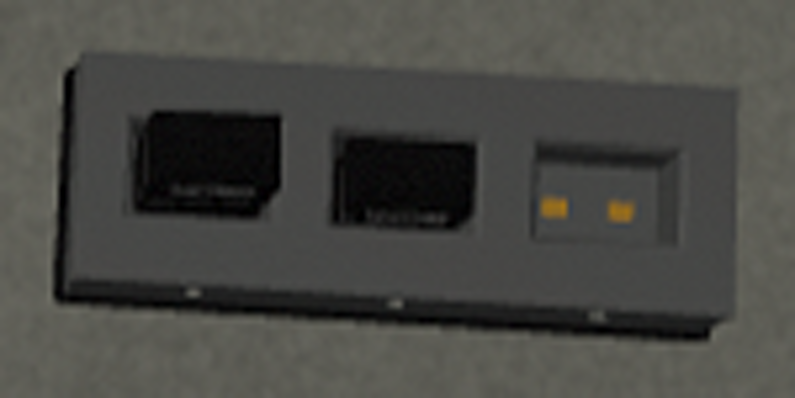

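View pics/c3.png

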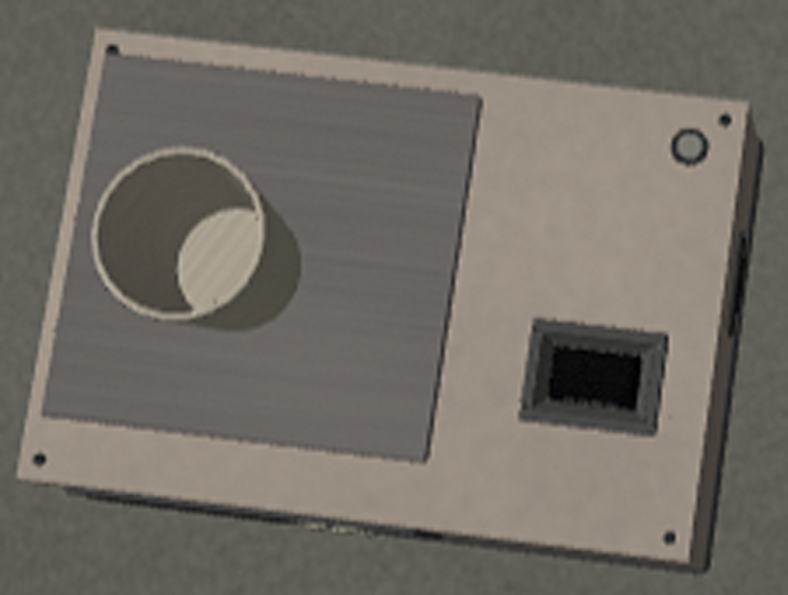

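View pics/c4.png

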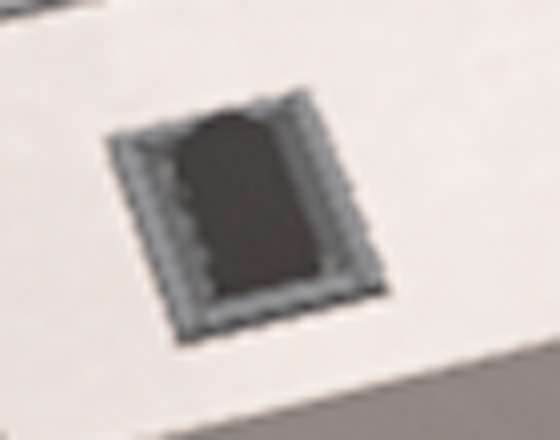

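```bash
python3 - <<'E'
from h import *
np.set_printoptions(precision=4,suppress=True)
def rep(name,P):
    print(name,'c',P.mean(0)); 
    for i in range(4):
        e=P[(i+1)%4]-P[i]; print('  ',np.linalg.norm(e).round(4),np.degrees(np.arctan2(e[1],e[0])).round(2))
T=lambda l,s,ox,oy:[((u+.5)/s-.5+ox,(v+.5)/s-.5+oy) for u,v in l]
# corners order: TL,TR,BR,BL in top view
rep('deck',plane('top',T([(98,28),(750,102),(692,563),(18,480)],3.5,95,145),.1))
rep('collar top',plane('top',T([(534,319),(668,334),(655,435),(519,420)],3.5,95,145),.105))
rep('collar side',plane('side',T([(108,133),(307,88),(390,293),(180,346)],8,260,165),.105))
rep('charger top',plane('top',T([(80,52),(740,88),(722,318),(65,280)],5.3,380,185),.045))
rep('chg side',plane('side',T([(133,112),(280,60),(512,466),(346,530)],3.6,325,265),.045))
rep('well3 top',plane('top',T([(535,143),(682,150),(676,245),(530,240)],5.3,380,185),.045))
print('cup',plane('top',[(468,284)],.045), plane('side',[(351,380)],.045))
E
```

```text
deck c [0.5338 0.1432 0.1   ]
   0.3196 -97.96
   0.2205 172.4
   0.3206 82.15
   0.2211 -7.87
collar top c [0.4896 0.0442 0.105 ]
   0.0636 -97.53
   0.0477 172.44
   0.0641 82.7
   0.048 -8.15
collar side c [0.4884 0.04   0.105 ]
   0.0466 -8.61
   0.0665 -98.06
   0.0476 172.63
   0.0676 81.07
charger top c [ 0.5488 -0.2794  0.045 ]
   0.2153 -94.46
   0.0765 172.17
   0.2121 85.53
   0.0763 -5.47
chg side c [ 0.5479 -0.285   0.045 ]
   0.0752 -3.69
   0.2131 -94.63
   0.0745 174.93
   0.2113 85.55
well3 top c [ 0.5439 -0.3457  0.045 ]
   0.0475 -94.0
   0.0316 173.13
   0.047 86.86
   0.0322 -5.85
cup [[ 0.4364 -0.2961  0.045 ]] [[ 0.4351 -0.3008  0.045 ]]
```

Emit:
play_rows --commands "1 0 0 0 0.0745;1 0 0 0 0.0745;1 0 0 0 0.0745;1 0 0 0 0.0745;1 0 0 0 0.0745;1 0 0 0 0.0745;1 0 0 0 0.0745;1 0 0 0 0.0745;1 0 0 0 0.0745;1 0 0 0 0.0745;1 0 0 0 0.0745;1 0 0 0 0"

```text
clock: 1.15
position: [0.2246, 0.5019, 0.253]
orientation: [-3.141, 0.001, 1.428]
contact_force: [-0.7, -0.0, -0.5]
gripper_width: 0.0853
```

Emit:
play_rows --commands "1 -0.215 0.167 0 0;1 -0.215 0.167 0 0;1 -0.215 0.167 0 0;1 -0.215 0.167 0 0;1 -0.215 0.167 0 0;1 -0.215 0.167 0 0;1 -0.215 0.167 0 0;1 -0.215 0.167 0 0;1 -0.215 0.167 0 0;1 -0.215 0.167 0 0;1 -0.215 0.167 0 0;1 0 0 0 0"

```text
clock: 2.15
position: [0.4521, 0.1076, 0.2528]
orientation: [3.141, 0.001, 1.432]
contact_force: [-0.6, 0.5, -0.7]
gripper_width: 0.0852
```

```bash
python3 - <<'E'
from h import *
c=cam('wrist'); print(-c[1].T@c[2], c[1][2])
im=bot.snapshot('wrist'); cv2.imwrite('pics/w1.png',im[:,:,::-1])
print(proj('wrist',[[.489,.042,.105]],c))
E
```

```text
[0.46162919 0.17673857 0.37460427] [-0.0380928  -0.27811175 -0.9597931 ]
[[374.67263329 301.7878035 ]]
```

View pics/w1.png

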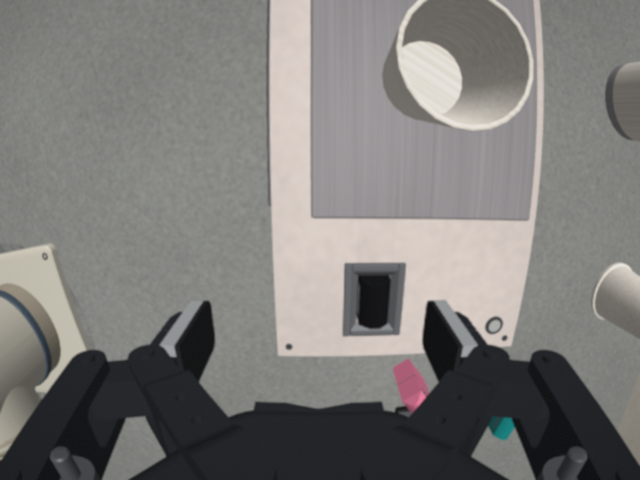

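```bash
python3 - <<'E'
from h import *
im=cv2.imread('pics/w1.png')
cv2.imwrite('pics/w1c.png',cv2.resize(im[245:355,320:430],None,fx=5.4,fy=5.4,interpolation=cv2.INTER_CUBIC))
E
```

```text
(no output)
```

View pics/w1c.png

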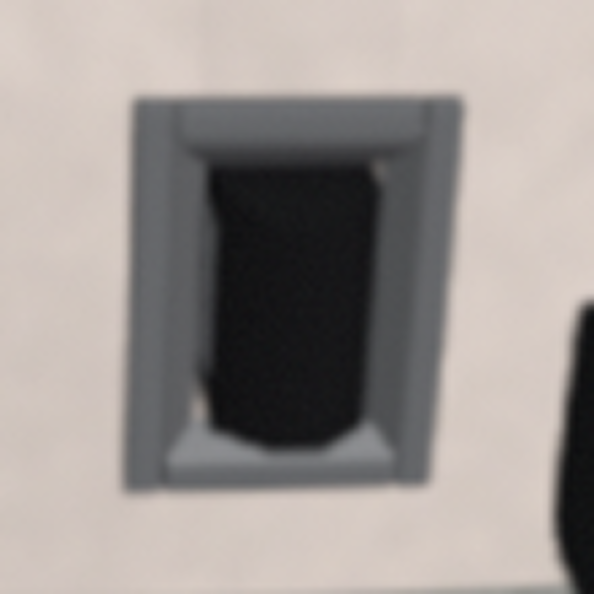

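```bash
cat > m.py <<'E'
from h import *
np.set_printoptions(precision=4,suppress=True)
E
python3 - <<'E'
from m import *
T=lambda l,s,ox,oy:[((u+.5)/s-.5+ox,(v+.5)/s-.5+oy) for u,v in l]
P=plane('wrist',T([(135,97),(463,97),(428,485),(125,490)],5.4,320,245),.105)
# deck corners in w1: far-left/far-right at z=.1
D=plane('wrist',[(279,355),(513,348)],.1)
yaw=np.radians(-7.9); ax=np.array([np.cos(yaw),np.sin(yaw)]); ay=np.array([-np.sin(yaw),np.cos(yaw)])
print(P); print('x',P[:,:2]@ax,'y',P[:,:2]@ay)
print('deck',D[:,:2]@ax,D[:,:2]@ay, D)
for c in ([.4896,.0442],[.4884,.04]): print(np.dot(c,ax),np.dot(c,ay))
E
```

```text
[[0.467  0.0814 0.105 ]
 [0.5145 0.0744 0.105 ]
 [0.5056 0.0101 0.105 ]
 [0.4582 0.0171 0.105 ]]
x [0.4514 0.4994 0.4994 0.4515] y [0.1448 0.1444 0.0795 0.08  ]
deck [0.3964 0.6195] [0.0565 0.0525] [[ 0.4004  0.0014  0.1   ]
 [ 0.6209 -0.0332  0.1   ]]
0.4788783842666341 0.11107336801492025
0.47826704000410414 0.10674829481407477
```

Emit:
play_rows --commands "0 -0.194 0.146 0 0;0 -0.194 0.146 0 0;0 0 0 0.15 0;0 0 0 0.15 0;0 0 0 0.15 0;0 0 0 0.1 0;0 0 0 0 0;0 0 0 0 0" --grip_force 30

```text
clock: 2.87
position: [0.4839, 0.05, 0.1707]
orientation: [-3.14, -0.0, 1.436]
contact_force: [-1.5, -0.2, 1.1]
gripper_width: 0.0002
```

```bash
python3 - <<'E'
from m import *
c=cam('wrist')
im=bot.snapshot('wrist'); cv2.imwrite('pics/w2.png',im[:,:,::-1]); s=bot.state(); print(s['position'],s['contact_force'],s['gripper_width'],s['joints'])
cv2.imwrite('pics/w2c.png',cv2.resize(im[180:420,160:480,::-1],None,fx=2.5,fy=2.5))
cv2.imwrite('pics/s2.png',cv2.resize(bot.snapshot('side')[120:260,200:400,::-1],None,fx=4,fy=4))
E
```

```text
[0.4846 0.0499 0.1715] [-0.035  -0.2011 -0.1293] 0.00021366486706043896 [-0.07    0.1924 -0.2809  1.0971  0.0001  1.6356]
```

View pics/w2c.png

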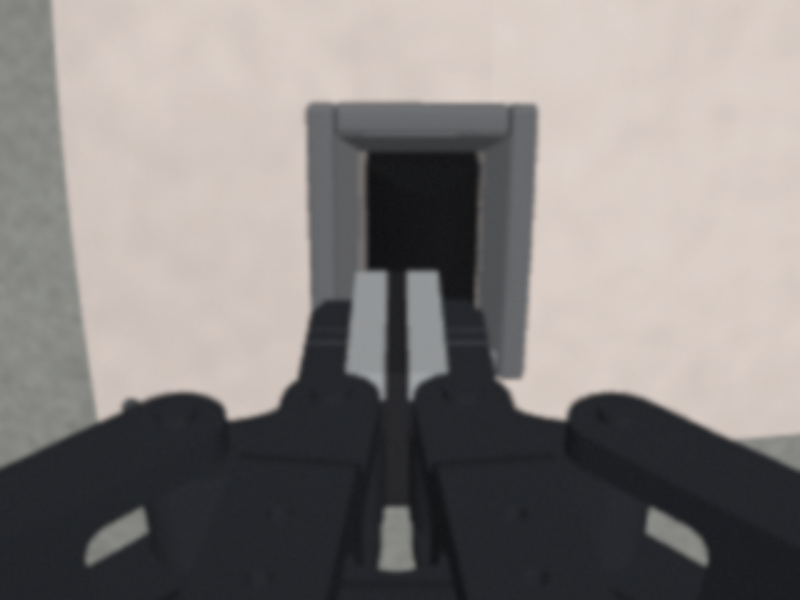

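View pics/s2.png

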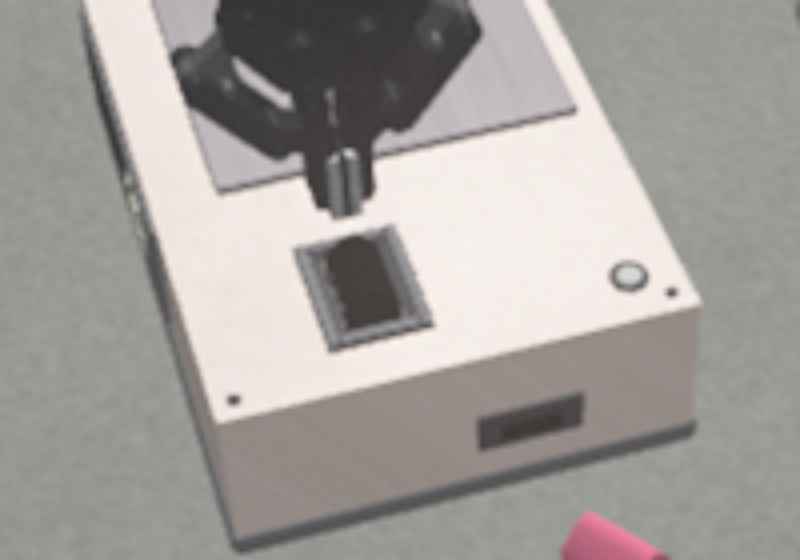

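```bash
python3 - <<'E'
from m import *
s=bot.state(); c=cam('wrist'); p=s['position']
print('tip proj',(proj('wrist',[p-[0,0,.022]],c)-[160,180])*2.5, 'cam',-c[1].T@c[2]-p)
P=plane('wrist',np.array([(307,103),(537,105),(522,377)])/2.5+[160,180],.105,c)
yaw=np.radians(-7.9); ax=np.array([np.cos(yaw),np.sin(yaw)]); ay=np.array([-np.sin(yaw),np.cos(yaw)])
print(P,P[:,:2]@ax,P[:,:2]@ay)
print('tcp in scale axes',p[:2]@ax,p[:2]@ay)
Q=plane('wrist',np.array([(367,152),(477,152)])/2.5+[160,180],.106,c); print(Q[:,:2]@ax,Q[:,:2]@ay)
E
```

```text
tip proj [[395.8813 309.3243]] cam [0.0092 0.069  0.1219]
[[0.4701 0.0777 0.105 ]
 [0.5178 0.0708 0.105 ]
 [0.5088 0.0063 0.105 ]] [0.4549 0.5032 0.5031] [0.1416 0.1413 0.0762]
tcp in scale axes 0.4734830177531868 0.11591951649655191
[0.4675 0.4907] [0.1313 0.1313]
```

Emit:
play_rows --commands "0 -0.048 0.037 0 0;0 0 0 0.06 0;0 0 0 0.06 0;0 0 0 0.06 0;0 0 0 0 0;0 0 0 0 0;0 0 0 0 0"

```text
clock: 3.55
position: [0.4889, 0.0414, 0.1437]
orientation: [-3.141, -0.0, 1.434]
contact_force: [0.7, 0.2, 1.2]
gripper_width: 0.0
```

Emit:
play_rows --commands "0 0 0 0.01 0;0 0 0 0.01 0;0 0 0 0.007 0;0 0 0 0 0;0 0 0 0 0;0 0 0 0 0"

```text
clock: 4.05
position: [0.489, 0.0414, 0.1398]
orientation: [3.142, -0.0, 1.434]
contact_force: [-0.0, -0.1, -0.7]
gripper_width: -0.0001
```

Emit:
play_rows --commands "0 0 0 0.007 0;0 0 0 0.007 0;0 0 0 0 0;0 0 0 0 0;0 0 0 0 0"

```text
clock: 4.47
position: [0.4892, 0.0413, 0.1379]
orientation: [3.141, -0.0, 1.434]
contact_force: [-0.2, 0.4, 4.3]
gripper_width: -0.0
```

Emit:
play_rows --commands "0 0 0 0.007 0;0 0 0 0 0;0 0 0 0 0;0 0 0 0 0"

```text
clock: 4.8
position: [0.4891, 0.0414, 0.1367]
orientation: [3.141, -0.0, 1.434]
contact_force: [-1.1, 0.3, 4.7]
gripper_width: -0.0001
```

Emit:
play_rows --commands "0 0 0 0.004 0;0 0 0 0 0;0 0 0 0 0;0 0 0 0 0"

```text
clock: 5.13
position: [0.4891, 0.0413, 0.1361]
orientation: [3.141, -0.0, 1.433]
contact_force: [-0.3, -0.2, 4.4]
gripper_width: 0.0001
```

Emit:
play_rows --commands "0 0 0 0.003 0;0 0 0 0 0;0 0 0 0 0;0 0 0 0 0"

```text
clock: 5.47
position: [0.4891, 0.0413, 0.1357]
orientation: [3.141, -0.0, 1.434]
contact_force: [-1.2, -1.1, 4.2]
gripper_width: 0.0001
```

Emit:
play_rows --commands "0 0 0 0.004 0;0 0 0 0 0;0 0 0 0 0;0 0 0 0 0"

```text
clock: 5.8
position: [0.4891, 0.0413, 0.135]
orientation: [3.141, 0.0, 1.434]
contact_force: [-0.9, 0.1, 5.5]
gripper_width: 0.0
```

Emit:
play_rows --commands "0 0 0 0.004 0;0 0 0 0 0;0 0 0 0 0;0 0 0 0 0"

```text
clock: 6.13
position: [0.4891, 0.0413, 0.1345]
orientation: [3.141, -0.0, 1.434]
contact_force: [-0.4, -0.3, 4.7]
gripper_width: -0.0001
```

Emit:
play_rows --commands "0 0 0 0.004 0;0 0 0 0 0;0 0 0 0 0;0 0 0 0 0"

```text
clock: 6.47
position: [0.4891, 0.0413, 0.1338]
orientation: [3.141, 0.0, 1.433]
contact_force: [-1.0, 0.1, 5.4]
gripper_width: 0.0001
```

Emit:
play_rows --commands "0 0 0 0.004 0;0 0 0 0 0;0 0 0 0 0;0 0 0 0 0"

```text
clock: 6.8
position: [0.4891, 0.0413, 0.1333]
orientation: [3.141, 0.0, 1.434]
contact_force: [-0.7, 0.2, 5.5]
gripper_width: -0.0001
```

Emit:
play_rows --commands "0 0 0 0.004 0;0 0 0 0 0;0 0 0 0 0;0 0 0 0 0"

```text
clock: 7.13
position: [0.4891, 0.0414, 0.1327]
orientation: [3.141, -0.0, 1.434]
contact_force: [0.3, 0.2, 5.0]
gripper_width: -0.0004
```

Emit:
play_rows --commands "0 0 0 0.004 0;0 0 0 0 0;0 0 0 0 0;0 0 0 0 0"

```text
clock: 7.47
position: [0.4891, 0.0414, 0.1321]
orientation: [3.141, -0.0, 1.434]
contact_force: [-0.5, 0.2, 5.8]
gripper_width: 0.0001
```

Emit:
play_rows --commands "0 0 0 0.003 0;0 0 0 0 0;0 0 0 0 0;0 0 0 0 0"

```text
clock: 7.8
position: [0.4892, 0.0413, 0.1317]
orientation: [3.141, -0.0, 1.434]
contact_force: [-0.8, -0.7, 6.2]
gripper_width: -0.0005
```

Emit:
play_rows --commands "0 0 0 0.003 0;0 0 0 0 0;0 0 0 0 0;0 0 0 0 0"

```text
clock: 8.13
position: [0.4891, 0.0414, 0.1312]
orientation: [3.141, -0.0, 1.433]
contact_force: [-0.6, -0.0, 6.6]
gripper_width: 0.0001
```

Emit:
play_rows --commands "0 0 0 0.003 0;0 0 0 0 0;0 0 0 0 0;0 0 0 0 0"

```text
clock: 8.47
position: [0.4892, 0.0413, 0.1309]
orientation: [3.141, 0.0, 1.434]
contact_force: [-1.2, 0.6, 7.5]
gripper_width: 0.0001
```

Emit:
play_rows --commands "0 0 0 0.002 0;0 0 0 0 0;0 0 0 0 0;0 0 0 0 0"

```text
clock: 8.8
position: [0.4893, 0.0413, 0.1308]
orientation: [3.141, 0.0, 1.434]
contact_force: [-1.3, -0.1, 10.3]
gripper_width: 0.0001
```

Emit:
play_rows --commands "0 0 0 0.001 0;0 0 0 0 0;0 0 0 0 0"

```text
clock: 9.05
position: [0.4894, 0.0413, 0.1308]
orientation: [3.14, 0.0, 1.433]
contact_force: [-1.2, 0.3, 9.9]
gripper_width: -0.0001
```

Force rose clearly and travel stopped. Now rise slowly and see whether the pack follows.

Emit:
play_rows --commands "0 0 0 -0.03 0;0 0 0 -0.03 0;0 0 0 -0.03 0;0 0 0 -0.03 0;0 0 0 -0.03 0;0 0 0 0 0;0 0 0 0 0;0 0 0 0 0"

```text
clock: 9.72
position: [0.4892, 0.0413, 0.1528]
orientation: [3.141, -0.0, 1.434]
contact_force: [0.4, 0.2, 2.5]
gripper_width: 0.0001
```

Emit:
play_rows --commands "0 0 0 -0.03 0;0 0 0 -0.03 0;0 0 0 -0.06 0;1 0 0 -0.15 0;1 0 0 -0.15 0;1 0 0 0 0;1 0 0 0 0;1 0 0 0 0"

```text
clock: 10.38
position: [0.4889, 0.0414, 0.2156]
orientation: [-3.142, 0.0, 1.434]
contact_force: [0.0, -0.3, -0.2]
gripper_width: 0.0603
```

```bash
python3 - <<'E'
from m import *
c=cam('wrist'); im=bot.snapshot('wrist'); cv2.imwrite('pics/w3.png',im[:,:,::-1]); s=bot.state(); print(s['position'],s['contact_force'],s['gripper_width'])
cv2.imwrite('pics/w3c.png',cv2.resize(im[180:420,160:480,::-1],None,fx=2.5,fy=2.5))
E
```

```text
[0.4887 0.0414 0.2151] [0.4053 0.0901 0.2394] 0.06771978387375434
```

View pics/w3c.png

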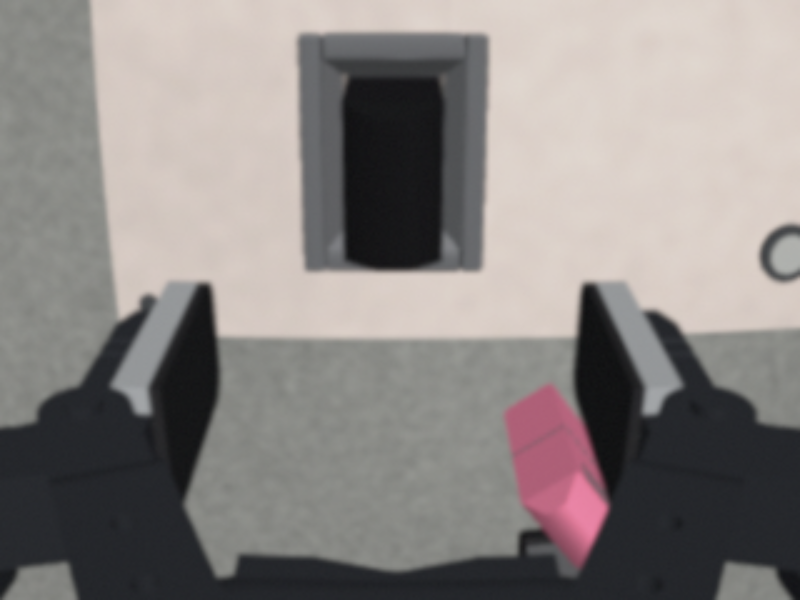

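Emit:
play_rows --commands "0.55 0 0 0.1 0;0.55 0 0 0.1 0;0.55 0 0 0.15 0;0.55 0 0 0.12 0;0.55 0 0 0.06 0;0.55 0 0 0.043 0;0.55 0 0 0 0;0.55 0 0 0 0"

```text
clock: 11.1
position: [0.4891, 0.0413, 0.1299]
orientation: [-3.141, 0.0, 1.433]
contact_force: [-0.8, 0.4, -0.2]
gripper_width: 0.0472
```

```bash
python3 - <<'E'
from m import *
im=bot.snapshot('wrist'); s=bot.state(); print(s['position'],s['contact_force'],s['gripper_width'])
a=cv2.resize(im[220:400,200:440,::-1],None,fx=2.5,fy=2.5)
b=cv2.resize(bot.snapshot('side')[120:240,220:340,::-1],(450,450))
cv2.imwrite('pics/w4.png',cv2.resize(np.hstack([a,b]),None,fx=.76,fy=.76))
E
```

```text
[0.4894 0.0413 0.1303] [-1.4162 -0.4094 -0.7844] 0.04665981446398906
```

View pics/w4.png

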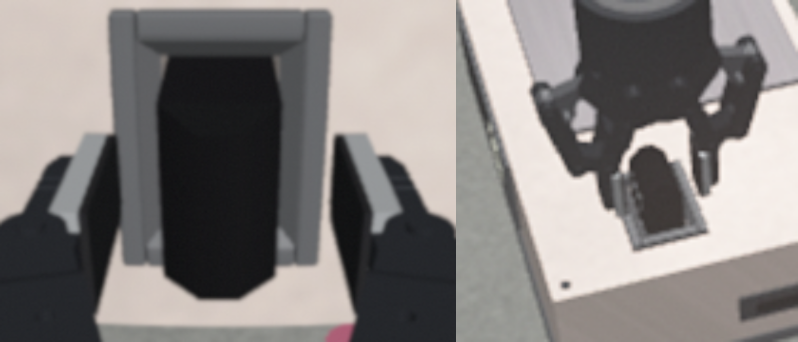

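Emit:
play_rows --commands "0 0 0 0 0;0 0 0 0 0;0 0 0 0 0;0 0 0 0 0;0 0 0 0 0;0 0 0 0 0" --grip_force 40

```text
clock: 11.7
position: [0.4892, 0.0413, 0.1299]
orientation: [3.141, -0.0, 1.434]
contact_force: [1.0, 0.4, 1.8]
gripper_width: 0.023
```

Emit:
play_rows --commands "0 0 0 -0.02 0;0 0 0 -0.1 0;0 0 0 -0.15 0;0 0 0 -0.2 0;0 0 0 -0.2 0;0 0 0 -0.08 0;0 0 0 0 0;0 0 0 0 0"

```text
clock: 12.37
position: [0.4889, 0.0414, 0.242]
orientation: [3.141, 0.0, 1.434]
contact_force: [0.5, -0.1, -1.5]
gripper_width: 0.0231
```

Emit:
play_rows --commands "0 -0.1 0.025 0 0;0 -0.2 0.05 0 0;0 -0.26 0.065 0 0;0 -0.26 0.065 0 0;0 -0.26 0.065 0 0;0 -0.26 0.065 0 0;0 -0.26 0.065 0 0;0 -0.26 0.065 0 -0.01;0 -0.26 0.065 0 -0.01;0 -0.26 0.065 0 -0.01;0 -0.26 0.065 0 -0.007;0 -0.2 0.05 0 0"

```text
clock: 13.37
position: [0.5411, -0.3973, 0.2393]
orientation: [-3.139, -0.002, 1.491]
contact_force: [0.9, 0.1, -1.8]
gripper_width: 0.0231
```

```bash
python3 - <<'E'
from m import *
c=cam('wrist'); im=bot.snapshot('wrist'); cv2.imwrite('pics/w5.png',im[:,:,::-1]); s=bot.state(); print(s['position'],s['orientation'],s['contact_force'],s['gripper_width'])
np.savez('w5.npz',K=c[0],R=c[1],t=c[2],p=s['position'])
E
```

```text
[ 0.5413 -0.4018  0.2379] [-3.1382 -0.0006  1.4878] [-4.2292  0.4523 -3.9608] 0.023013455433363087
```

View pics/w5.png

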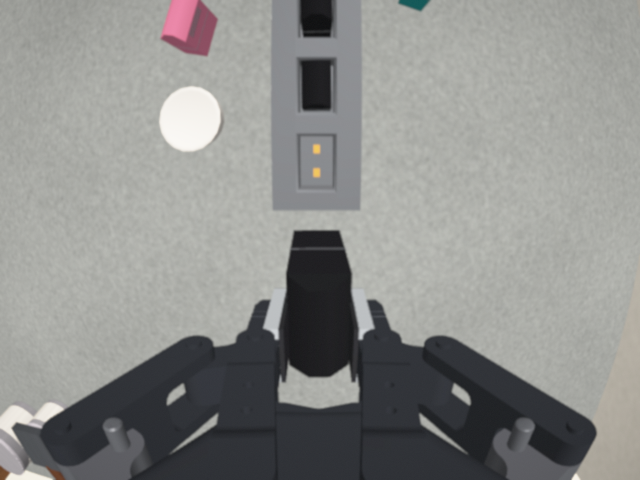

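```bash
python3 - <<'E'
from m import *
c=cam('wrist'); im=bot.snapshot('wrist'); s=bot.state(); print(s['position'],s['orientation'],s['contact_force'],s['gripper_width'])
np.savez('w5.npz',K=c[0],R=c[1],t=c[2],p=s['position'])
cv2.imwrite('pics/w5b.png',im[:,:,::-1])
cv2.imwrite('pics/w5c.png',cv2.resize(im[30:250,240:400,::-1],None,fx=2.7,fy=2.7,interpolation=cv2.INTER_CUBIC))
E
```

```text
[ 0.541  -0.3989  0.2377] [-3.1376 -0.0022  1.4876] [-0.7477 -0.0233 -1.3992] 0.023478877458879603
```

View pics/w5c.png

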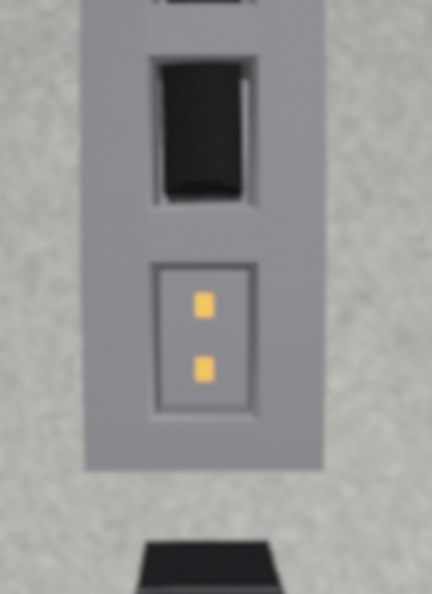

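```bash
python3 - <<'E'
from m import *
z=np.load('w5.npz'); c=(z['K'],z['R'],z['t']); p=z['p']
f=lambda l:np.array(l,float)/2.7+[240-.3,30-.3]
yaw=np.radians(1.4876*180/np.pi-90); ax=np.array([np.cos(yaw),np.sin(yaw)]); ay=np.array([-np.sin(yaw),np.cos(yaw)])
def S(n,l,h):
    P=plane('wrist',f(l),h,c)[:,:2]; print(n,'dx',P@ax-p[:2]@ax,'dy',P@ay-p[:2]@ay, 'mean',P.mean(0))
S('mouth w3',[(151,263),(258,263),(258,419),(152,420)],.045)
S('mouth w2',[(149,56),(258,56),(258,208),(151,207)],.045)
S('end',[(86,470),(324,469)],.045)
S('edges',[(82,150),(326,150)],.045)
S('contacts',[(204,305),(204,369)],.015)
# pack bottom front edge: base z = p-.071
S('packbase',[(145,541),(270,541)],p[2]-.071)
E
```

```text
mouth w3 dx [-0.0191  0.014   0.0142 -0.0192] dy [0.0747 0.0746 0.0254 0.0252] mean [ 0.5427 -0.3489]
mouth w2 dx [-0.0197  0.014   0.0139 -0.019 ] dy [0.1411 0.1409 0.092  0.0924] mean [ 0.548  -0.2825]
end dx [-0.0406  0.0355] dy [0.0092 0.0095] mean [ 0.5392 -0.3894]
edges dx [-0.0404  0.035 ] dy [0.1111 0.1108] mean [ 0.5475 -0.2881]
contacts dx [-0.0031 -0.0031] dy [0.0609 0.0389] mean [ 0.5421 -0.3489]
packbase dx [-0.0132  0.0116] dy [0.017 0.017] mean [ 0.5416 -0.3819]
```

Emit:
play_rows --commands "0 0.1 -0.013 0 0;0 0.142 0 0 0;0 0.1 0 0 0;0 0 0 0.15 0;0 0 0 0.2 0;0 0 0 0.2 0;0 0 0 0.1 0;0 0 0 0.05 0;0 0 0 0 0;0 0 0 0 0;0 0 0 0 0"

```text
clock: 14.38
position: [0.5444, -0.3434, 0.1385]
orientation: [3.14, 0.001, 1.492]
contact_force: [-0.2, -0.2, -1.4]
gripper_width: 0.0228
```

```bash
python3 - <<'E'
from m import *
c=cam('wrist'); im=bot.snapshot('wrist'); s=bot.state(); print(s['position'],s['orientation'],s['contact_force'],s['gripper_width'])
np.savez('w6.npz',K=c[0],R=c[1],t=c[2],p=s['position'])
a=cv2.resize(im[120:360,200:440,::-1],None,fx=2.,fy=2.)
b=cv2.resize(bot.snapshot('side')[270:430,340:500,::-1],(480,480))
cv2.imwrite('pics/w6.png',cv2.resize(np.hstack([a,b]),None,fx=.83,fy=.83))
E
```

```text
[ 0.5444 -0.3434  0.1386] [3.1397 0.0013 1.4919] [ 0.1238 -0.7349 -2.141 ] 0.02297328475264604
```

View pics/w6.png

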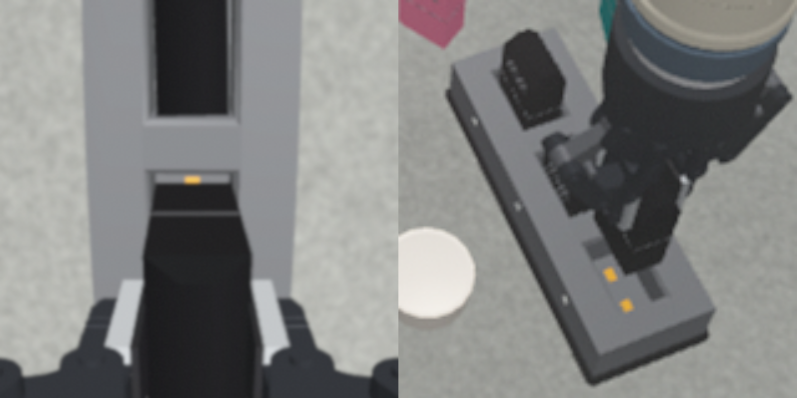

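```bash
python3 - <<'E'
from m import *
z=np.load('w6.npz'); c=(z['K'],z['R'],z['t']); p=z['p']
f=lambda l:np.array(l,float)/1.66+[200-.2,120-.2]
yaw=1.4919-np.pi/2; ax=np.array([np.cos(yaw),np.sin(yaw)]); ay=np.array([-np.sin(yaw),np.cos(yaw)])
def S(n,l,h):
    P=plane('wrist',f(l),h,c)[:,:2]; print(n,'dx',P@ax-p[:2]@ax,'dy',P@ay-p[:2]@ay, 'mean',P.mean(0))
S('mouth w3 near',[(147,171),(240,171)],.045)
S('mouth w2 far',[(147,120),(239,120)],.045)
S('edges',[(83,60),(304,60)],.045)
S('contact',[(192,180)],.015)
S('packbase',[(154,183),(235,183)],p[2]-.071)
S('packbase4',[(149,213),(240,213)],p[2]-.067)
E
```

```text
mouth w3 near dx [-0.0178  0.0156] dy [0.0186 0.0185] mean [ 0.5448 -0.3249]
mouth w2 far dx [-0.0175  0.015 ] dy [0.0371 0.037 ] mean [ 0.5461 -0.3064]
edges dx [-0.0397  0.0376] dy [0.0588 0.0586] mean [ 0.548  -0.2848]
contact dx [-0.0019] dy [0.0076] mean [ 0.5432 -0.3357]
packbase dx [-0.0138  0.0124] dy [0.02   0.0199] mean [ 0.5453 -0.3235]
packbase4 dx [-0.0153  0.0139] dy [0.0111 0.011 ] mean [ 0.5446 -0.3324]
```

Emit:
play_rows --commands "0 -0.033 -0.005 0 0;0 0 0 0 0;0 0 0 0.08 0;0 0 0 0.07 0;0 0 0 0.03 0;0 0 0 0 0;0 0 0 0 0;0 0 0 0 0"

```text
clock: 15.15
position: [0.5429, -0.3482, 0.1105]
orientation: [3.141, 0.0, 1.492]
contact_force: [0.8, -0.1, -2.3]
gripper_width: 0.0227
```

Emit:
play_rows --commands "0 0 0 0.05 0;0 0 0 0.05 0;0 0 0 0.03 0;0 0 0 0.015 0;0 0 0 0 0;0 0 0 0 0"

```text
clock: 15.65
position: [0.5427, -0.348, 0.0883]
orientation: [-3.141, -0.0, 1.492]
contact_force: [-0.3, 0.1, -1.4]
gripper_width: 0.0228
```

Emit:
play_rows --commands "0 0 0 0.01 0;0 0 0 0.006 0;0 0 0 0 0;0 0 0 0 0;0 0 0 0 0"

```text
clock: 16.07
position: [0.5429, -0.3482, 0.0865]
orientation: [3.141, 0.001, 1.492]
contact_force: [0.2, 0.9, 3.5]
gripper_width: 0.023
```

Emit:
play_rows --commands "0.5 0 0 0 0;0.5 0 0 0 0;0.5 0 0 0 0;0.5 0 0 0 0;0.5 0 0 -0.1 0;0.5 0 0 -0.2 0;0.5 0 0 -0.25 0;0.5 0 0 -0.2 0;0.5 0 0 0 0;0.5 0 0 0 0"

```text
clock: 16.9
position: [0.5434, -0.3485, 0.2005]
orientation: [3.138, 0.002, 1.492]
contact_force: [-0.4, 0.6, -0.4]
gripper_width: 0.0432
```

Emit:
play_rows --commands "0.5 0.2 0 0 0;0.5 0.2 0 0 0;0.5 0.15 0 0 0;0.5 0 0 0 0;0.5 0 0 0 0;0.5 0 0 0 0"

```text
clock: 17.4
position: [0.5491, -0.2661, 0.1976]
orientation: [-3.141, -0.0, 1.492]
contact_force: [-0.0, 0.6, -0.5]
gripper_width: 0.0428
```

```bash
python3 - <<'E'
from m import *
c=cam('wrist'); im=bot.snapshot('wrist'); s=bot.state(); print(s['position'],s['orientation'],s['contact_force'],s['gripper_width'])
np.savez('w7.npz',K=c[0],R=c[1],t=c[2],p=s['position'])
cv2.imwrite('pics/w7.png',im[:,:,::-1])
b=cv2.resize(bot.snapshot('side')[250:430,330:490,::-1],None,fx=3,fy=3)
cv2.imwrite('pics/s7.png',b)
E
```

```text
[ 0.5491 -0.2664  0.1977] [-3.1407 -0.0003  1.4912] [-0.0581 -0.4533 -0.1482] 0.04282691763785938
```

View pics/w7.png

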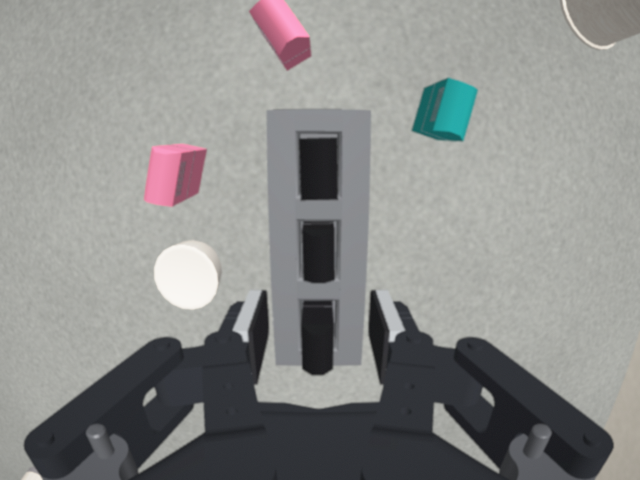

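View pics/s7.png

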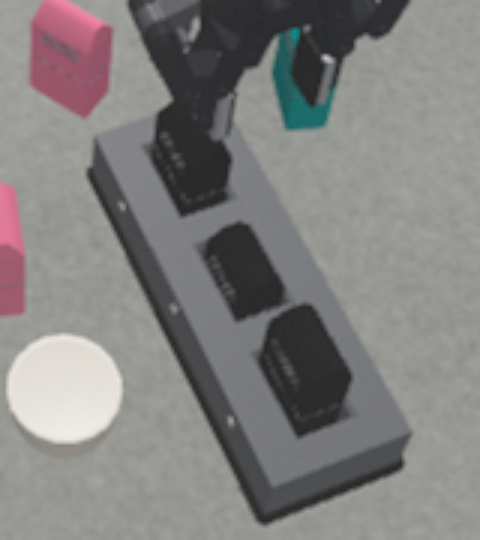

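```bash
python3 - <<'E'
import cv2,numpy as np
im=cv2.imread('pics/w7.png')
c=im[120:300,280:360]
c=np.clip(c.astype(float)*1.0,0,255); c=255*(c/255)**.55
cv2.imwrite('pics/w7c.png',cv2.resize(c.astype('uint8'),None,fx=3.3,fy=3.3,interpolation=cv2.INTER_CUBIC))
E
```

```text
(no output)
```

View pics/w7c.png

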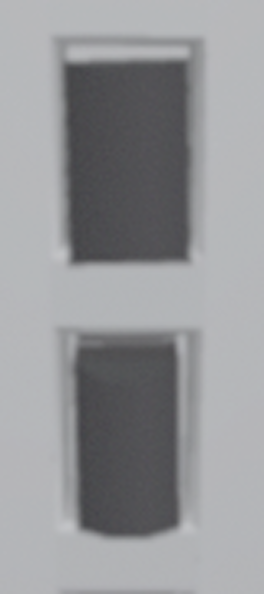

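```bash
python3 - <<'E'
from m import *
z=np.load('w7.npz'); c=(z['K'],z['R'],z['t']); p=z['p']
f=lambda l:np.array(l,float)/3.3+[280-.35,120-.35]
yaw=1.4912-np.pi/2; ax=np.array([np.cos(yaw),np.sin(yaw)]); ay=np.array([-np.sin(yaw),np.cos(yaw)])
def S(n,l,h):
    P=plane('wrist',f(l),h,c)[:,:2]; print(n,'dx',P@ax-p[:2]@ax,'dy',P@ay-p[:2]@ay, 'mean',P.mean(0))
S('mouth w1',[(52,38),(206,38),(203,262),(54,262)],.045)
S('mouth w2',[(54,330),(203,330)],.045)
S('pack far at cap flat',[(72,263),(188,263)],.093)
S('pack far at shoulder',[(72,263),(188,263)],.082)
S('pack near at mouth',[(66,62),(190,62)],.045)
S('pack near at base',[(66,62),(190,62)],.019)
w3=np.array([.5429,-.3482]); print('w1 from w3',w3+.132*ay,'d',(w3+.132*ay-p[:2])@ay,(w3+.132*ay-p[:2])@ax)
E
```

```text
mouth w1 dx [-0.0169  0.0171  0.0169 -0.0169] dy [0.0739 0.0739 0.0233 0.0233] mean [ 0.553 -0.218]
mouth w2 dx [-0.0171  0.0171] dy [0.0074 0.0074] mean [ 0.5497 -0.259 ]
pack far at cap flat dx [-0.0106  0.0111] dy [0.0312 0.0312] mean [ 0.5518 -0.2353]
pack far at shoulder dx [-0.0111  0.0116] dy [0.0293 0.0293] mean [ 0.5517 -0.2372]
pack near at mouth dx [-0.0138  0.0136] dy [0.0685 0.0685] mean [ 0.5544 -0.1981]
pack near at base dx [-0.0152  0.0149] dy [0.0684 0.0684] mean [ 0.5544 -0.1983]
w1 from w3 [ 0.5534 -0.2166] d 0.05001094733835986 0.00031398047589895376
```

Emit:
play_rows --commands "0.5 0.1 0 0 0;0.5 0.15 0 0 0;0.5 0.077 0 0 0;0.5 0 0 0.1 0;0.5 0 0 0.2 0;0.5 0 0 0.2 0;0.5 0 0 0.13 0;0.5 0 0 0.08 0;0.5 0 0 0.03 0;0.5 0 0 0 0;0.5 0 0 0 0;0.5 0 0 0 0"

```text
clock: 18.5
position: [0.5537, -0.2172, 0.0886]
orientation: [3.14, 0.001, 1.492]
contact_force: [-0.3, -0.6, -0.1]
gripper_width: 0.0428
```

```bash
python3 - <<'E'
from m import *
c=cam('wrist'); im=bot.snapshot('wrist'); s=bot.state(); print(s['position'],s['orientation'],s['contact_force'],s['gripper_width'])
a=im[120:360,200:440,::-1]; a=(255*(a/255)**.6).astype('uint8')
cv2.imwrite('pics/w8.png',cv2.resize(a,None,fx=2.4,fy=2.4))
E
```

```text
[ 0.5537 -0.2172  0.0887] [3.1399 0.0008 1.4916] [ 0.6934 -0.5739 -0.2228] 0.042655061040747996
```

View pics/w8.png

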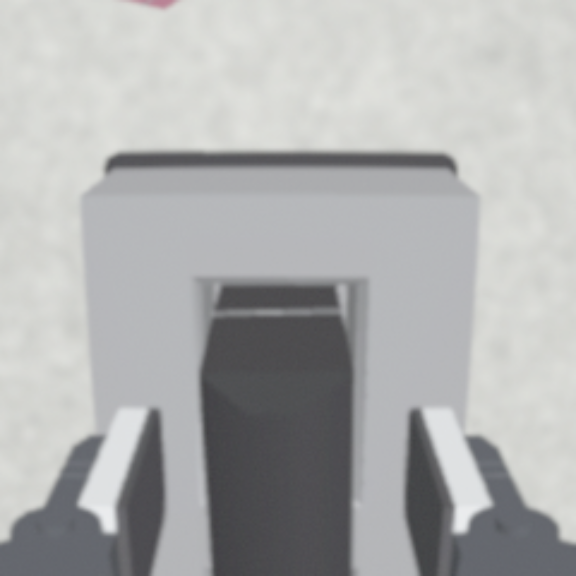

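Emit:
play_rows --commands "0.5 0 -0.007 0.016 0;0.5 0 0 0 0;0.5 0 0 0 0;0 0 0 0 0;0 0 0 0 0;0 0 0 0 0;0 0 0 0 0;0 0 0 0 0" --grip_force 40

```text
clock: 19.22
position: [0.5522, -0.217, 0.0854]
orientation: [3.141, 0.0, 1.492]
contact_force: [0.0, 0.6, 4.0]
gripper_width: 0.0231
```

Emit:
play_rows --commands "0 0 0 -0.05 0;0 0 0 -0.15 0;0 0 0 -0.25 0;0 0 0 -0.25 0.0185;0 0 0 -0.2 0.0185;0 0 0 -0.1 0;0 0 0 0 0"

```text
clock: 19.8
position: [0.5531, -0.2173, 0.2393]
orientation: [3.136, 0.002, 1.434]
contact_force: [0.3, 0.6, -1.9]
gripper_width: 0.0231
```

Emit:
play_rows --commands "0 0.1 -0.04 0 0;0 0.2 -0.08 0 0;0 0.22 -0.087 0 0;0 0.22 -0.087 0 0;0 0.22 -0.087 0 0;0 0.22 -0.087 0 0;0 0.22 -0.087 0 0;0 0.149 -0.06 0 0;0 0.1 -0.04 0 0;0 0 0 0 0;0 0 0 0 0;0 0 0 0 0"

```text
clock: 20.8
position: [0.4882, 0.0415, 0.2343]
orientation: [-3.14, 0.0, 1.434]
contact_force: [-0.2, 0.2, -2.2]
gripper_width: 0.0229
```

```bash
python3 - <<'E'
from m import *
c=cam('wrist'); im=bot.snapshot('wrist'); s=bot.state(); print(s['position'],s['orientation'],s['contact_force'],s['gripper_width'])
np.savez('w9.npz',K=c[0],R=c[1],t=c[2],p=s['position'])
a=im[120:360,180:460,::-1]; a=(255*(a/255)**.6).astype('uint8')
cv2.imwrite('pics/w9.png',cv2.resize(a,None,fx=2.5,fy=2.5))
E
```

```text
[0.4885 0.0411 0.2344] [-3.1404  0.0002  1.4331] [-0.2423 -0.9827 -1.2972] 0.023219242697785202
```

View pics/w9.png

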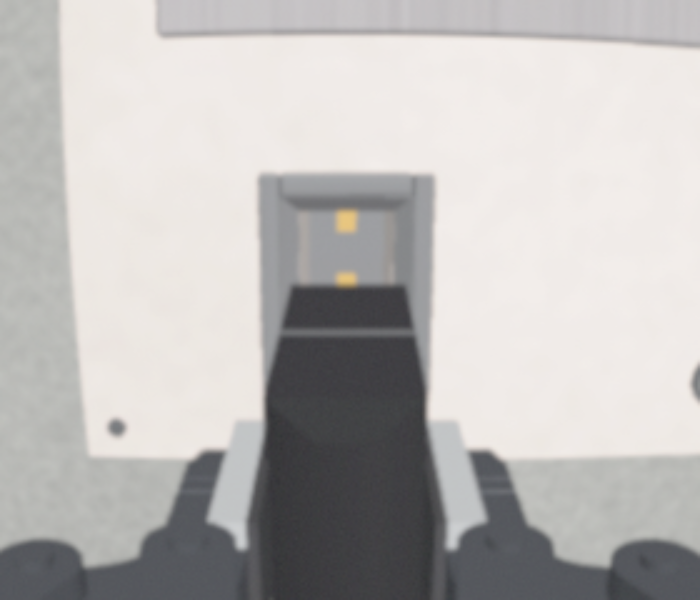

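```bash
python3 - <<'E'
from m import *
z=np.load('w9.npz'); c=(z['K'],z['R'],z['t']); p=z['p']
f=lambda l:np.array(l,float)/2.5+[180-.3,120-.3]
yaw=1.4331-np.pi/2; ax=np.array([np.cos(yaw),np.sin(yaw)]); ay=np.array([-np.sin(yaw),np.cos(yaw)])
def S(n,l,h):
    P=plane('wrist',f(l),h,c)[:,:2]; print(n,'dx',(P@ax-p[:2]@ax).mean(),P@ax-p[:2]@ax,'dy',P@ay-p[:2]@ay)
S('collar near bottom edge',[(259,175),(435,175)],.100)
S('collar near top',[(259,175),(435,175)],.105)
S('contacts',[(346,221)],.059)
S('pack front',[(291,286),(409,286)],p[2]-.0664)
S('pack shoulder',[(266,395),(427,395)],p[2]-.0034)
E
```

```text
collar near bottom edge dx -0.0003301196528701089 [-0.0248  0.0242] dy [0.0329 0.0329]
collar near top dx -0.0003271162400842742 [-0.0243  0.0237] dy [0.0336 0.0336]
contacts dx -0.0006791834289868737 [-0.0007] dy [0.0117]
pack front dx 0.0003421517002537011 [-0.012   0.0127] dy [0.0192 0.0192]
pack shoulder dx -0.00032428062334818875 [-0.012   0.0114] dy [0.0198 0.0198]
```

Emit:
play_rows --commands "0 0.007 0 0.1 0;0 0 0 0.15 0;0 0 0 0.1 0;0 0 0 0.04 0;0 0 0 0.02 0;0 0 0 0.02 0;0 0 0 0.02 0;0 0 0 0 0;0 0 0 0 0;0 0 0 0 0"

```text
clock: 21.68
position: [0.489, 0.0427, 0.1681]
orientation: [3.141, -0.0, 1.434]
contact_force: [0.4, 0.4, -0.7]
gripper_width: 0.0231
```

Emit:
play_rows --commands "0 0 0 0.02 0;0 0 0 0.02 0;0 0 0 0.02 0;0 0 0 0 0;0 0 0 0 0"

```text
clock: 22.1
position: [0.4887, 0.0427, 0.1584]
orientation: [-3.141, 0.0, 1.434]
contact_force: [-0.8, -0.2, -1.5]
gripper_width: 0.0232
```

Emit:
play_rows --commands "0 0 0 0.03 0;0 0 0 0.03 0;0 0 0 0.03 0;0 0 0 0.03 0;0 0 0 0.025 0;0 0 0 0 0;0 0 0 0 0"

```text
clock: 22.68
position: [0.4887, 0.0427, 0.1366]
orientation: [-3.141, 0.0, 1.434]
contact_force: [1.0, -0.7, -1.3]
gripper_width: 0.023
```

Emit:
play_rows --commands "0 0 0 0.02 0;0 0 0 0.015 0;0 0 0 0.008 0;0 0 0 0.004 0;0 0 0 0 0;0 0 0 0 0;0 0 0 0 0"

```text
clock: 23.27
position: [0.4888, 0.0427, 0.1299]
orientation: [3.141, -0.0, 1.434]
contact_force: [-0.9, 0.6, -1.9]
gripper_width: 0.0232
```

Emit:
play_rows --commands "0.5 0 0 0 0;0.5 0 0 0 0;0.5 0 0 0 0;0.5 0 0 0 0;0.5 0 0 -0.1 0;0.5 0 0 -0.15 0;0.5 0 0 -0.1 0;0.5 0 0 0 0;0 0 0 0 0;0 0 0 0 0;0 0 0 0 0;0 0 0 0 0" --grip_force 30

```text
clock: 24.27
position: [0.4884, 0.0427, 0.1815]
orientation: [-3.14, 0.0, 1.433]
contact_force: [0.8, -0.4, 0.8]
gripper_width: -0.0001
```

```bash
python3 - <<'E'
from m import *
im=bot.snapshot('wrist'); s=bot.state(); print(s['position'],s['orientation'],s['contact_force'],s['gripper_width'])
a=cv2.resize(im[180:380,220:420,::-1],(400,400)); a=(255*(a/255)**.6).astype('uint8')
b=cv2.resize(bot.snapshot('side')[130:230,240:340,::-1],(400,400))
cv2.imwrite('pics/w10.png',np.hstack([a,b]))
E
```

```text
[0.4884 0.0427 0.1816] [-3.1402  0.0001  1.4335] [ 0.4204 -0.1559 -0.1078] 0.00012969069869589814
```

View pics/w10.png

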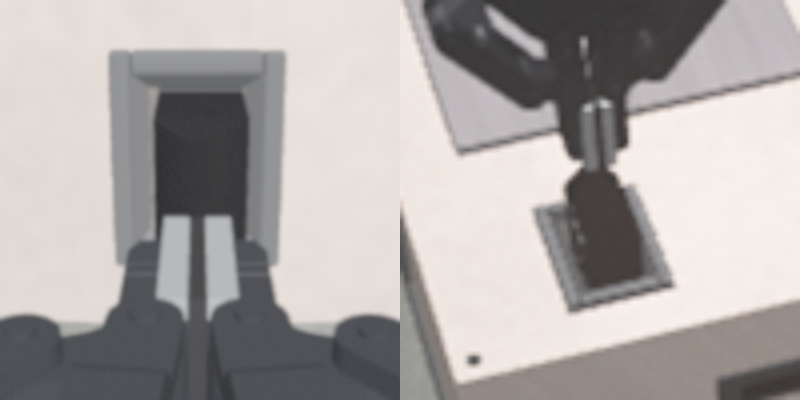

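Emit:
play_rows --commands "0 -0.007 0 0.06 0;0 0 0 0.05 0;0 0 0 0.02 0;0 0 0 0.013 0;0 0 0 0.013 0;0 0 0 0.013 0;0 0 0 0 0;0 0 0 0 0"

```text
clock: 25.03
position: [0.4887, 0.0416, 0.1572]
orientation: [3.141, 0.0, 1.434]
contact_force: [-0.7, 0.0, 1.3]
gripper_width: 0.0
```

Emit:
play_rows --commands "0 0 0 0.013 0;0 0 0 0.013 0;0 0 0 0.013 0;0 0 0 0.013 0;0 0 0 0.013 0;0 0 0 0.013 0;0 0 0 0.013 0;0 0 0 0.013 0;0 0 0 0.013 0;0 0 0 0 0;0 0 0 0 0"

```text
clock: 25.95
position: [0.4886, 0.0416, 0.1397]
orientation: [3.141, 0.0, 1.434]
contact_force: [-1.1, -0.1, 4.1]
gripper_width: -0.0003
```

Emit:
play_rows --commands "0 0 0 0.007 0;0 0 0 0.007 0;0 0 0 0.007 0;0 0 0 0.007 0;0 0 0 0.007 0;0 0 0 0.005 0;0 0 0 0 0;0 0 0 0 0;0 0 0 0 0"

```text
clock: 26.7
position: [0.4886, 0.0416, 0.1337]
orientation: [3.141, 0.0, 1.434]
contact_force: [-2.5, 0.8, 4.7]
gripper_width: -0.0
```

Emit:
play_rows --commands "0 0 0 0.006 0;0 0 0 0.004 0;0 0 0 0 0;0 0 0 0 0;0 0 0 0 0"

```text
clock: 27.12
position: [0.4886, 0.0416, 0.1321]
orientation: [3.141, 0.0, 1.434]
contact_force: [-2.0, 0.6, 5.2]
gripper_width: -0.0001
```

Emit:
play_rows --commands "0 0 0 0.004 0;0 0 0 0 0;0 0 0 0 0;0 0 0 0 0"

```text
clock: 27.45
position: [0.4886, 0.0416, 0.1316]
orientation: [3.141, 0.0, 1.434]
contact_force: [-3.9, -0.6, 6.1]
gripper_width: -0.0
```

Emit:
play_rows --commands "0 0 0 0.003 0;0 0 0 0 0;0 0 0 0 0;0 0 0 0 0"

```text
clock: 27.78
position: [0.4886, 0.0416, 0.1312]
orientation: [3.141, 0.0, 1.434]
contact_force: [-2.6, 0.8, 6.6]
gripper_width: -0.0001
```

Emit:
play_rows --commands "0 0 0 0.003 0;0 0 0 0 0;0 0 0 0 0;0 0 0 0 0"

```text
clock: 28.12
position: [0.4886, 0.0416, 0.1309]
orientation: [3.141, -0.0, 1.434]
contact_force: [-2.4, -0.4, 8.8]
gripper_width: -0.0001
```

Emit:
play_rows --commands "0 0 0 0.002 0;0 0 0 0 0;0 0 0 0 0;0 0 0 0 0"

```text
clock: 28.45
position: [0.4886, 0.0417, 0.1307]
orientation: [3.141, 0.0, 1.434]
contact_force: [-3.0, -0.4, 9.7]
gripper_width: -0.0002
```

Emit:
play_rows --commands "0 0 0 0.001 0;0 0 0 0 0;0 0 0 0 0"

```text
clock: 28.7
position: [0.4886, 0.0416, 0.1308]
orientation: [3.141, 0.0, 1.434]
contact_force: [-3.9, 0.0, 11.9]
gripper_width: -0.0001
```

Emit:
play_rows --commands "0 0 0 -0.02 0;0 0 0 -0.02 0;0 0 0 -0.02 0;0 0 0 -0.02 0;0 0 0 -0.02 0;0 0 0 -0.02 0;0 0 0 0 0;0 0 0 0 0;0 0 0 0 0"

```text
clock: 29.45
position: [0.4886, 0.0416, 0.1479]
orientation: [-3.141, -0.0, 1.434]
contact_force: [-0.5, -0.3, -0.2]
gripper_width: -0.0005
```

Emit:
play_rows --commands "0 0 0 -0.1 0;0 0 0 -0.2 0;0 0 0 -0.2 0;0 0.15 0 0 0;0 0.15 0 0 0;0 0 0 0 0;0 0 0 0 0;0 0 0 0 0"

```text
clock: 30.12
position: [0.4945, 0.0861, 0.2226]
orientation: [-3.141, 0.0, 1.434]
contact_force: [-1.3, 0.8, -0.7]
gripper_width: -0.0
```

```bash
python3 - <<'E'
from m import *
im=bot.snapshot('wrist'); s=bot.state(); print(s['position'],s['contact_force'])
sd=bot.snapshot('side')
a=cv2.resize(im[200:400,220:420,::-1],(400,400)); a=(255*(a/255)**.6).astype('uint8')
b=cv2.resize(sd[150:250,240:340,::-1],(400,400))
c=cv2.resize(sd[270:430,340:500,::-1],(400,400))
cv2.imwrite('pics/w11.png',cv2.resize(np.hstack([a,b,c]),None,fx=.66,fy=.66))
cv2.imwrite('pics/t11.png',bot.snapshot('top')[:,:,::-1])
E
```

```text
[0.4946 0.0858 0.2227] [-0.3177  0.3617  0.1555]
```

View pics/w11.png

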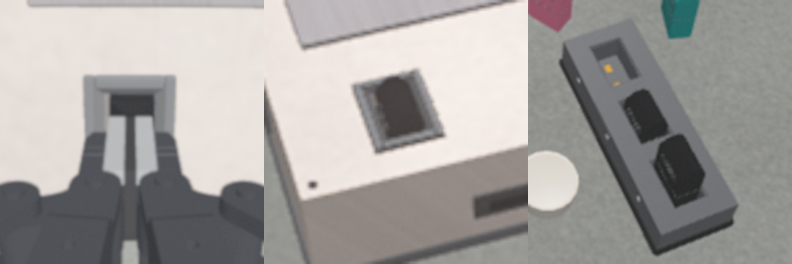

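View pics/t11.png

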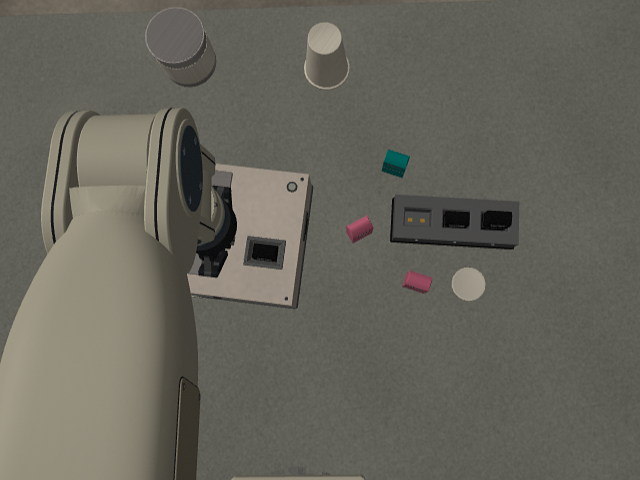

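```bash
python3 - <<'E'
from cell import bot
print(bot.state()['dq']); print(bot.hand_in())
E
```

```text
[-2.45841231e-03 -2.01546998e-03  2.29332520e-03  1.43817337e-04
  1.11331812e-03 -9.23927042e-05]
the job is handed in; nothing more can be done
None
```

The job is done and handed in at about 30 s of the 72 s allowed; the hand-in gave no verdict.

- **Flat pack:** I pressed it to its stop. The wrist read about 10 N, so roughly 12 N on the contacts with the pack's weight. It popped up, and I moved it to well 3, lowering it until I felt the floor.
- **Charged pack:** I took the full-height black pack from well 1, set it on the cradle and pressed it to the same depth. The wrist read at most about 12 N, roughly 14 N on the contacts.
- **Catch:** when I raised the fingers, the force dropped to zero and the pack did not follow, so the catch holds it.

**Last checks:** in the side view the charged pack sits in the bay as low as the flat pack did at the start. The flat pack is upright and fully down in well 3. The small pack and the porcelain cup show no movement in the last pictures. The arm had no contact force on it.

**Not fully checked:**
- I judged the held depth by eye and by the missing follow-up force, and did not measure it from the images.
- The arm hid the paper cup in the last top view, so I did not see it at the end. The gripper stayed clear of it throughout.
- The cameras disagreed with each other by 2 to 4 mm, so I relied on close wrist views and on touch for the final alignments.

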